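# Castle nut on the board holder's pivot

## Robot

A 6-joint arm with a two-finger parallel gripper is mounted at the origin on the work surface. World frame = base frame: x ahead of the robot, y to its left, z up, the work surface at z = 0. Lengths are in m, angles in rad, forces in N, time in s.
With the tool pointing down it reaches from about 0.275 to 0.825 m from the base axis. Payload 4.9 kg.
Tool frame: the origin (TCP) lies midway between the tips of the shut fingers; the grasp point (between the pads) lies 19 mm behind it (bot.grip_depth is the distance from the TCP to the grasp point, in m); y points along the fingers, x is the direction in which the jaws open and shut, and the axes are right-handed (so a half turn about y gives the same grasp; the last joint's range is limited). The gripper opens to 85 mm and grips with 20 to 120 N. Pads are 22 mm wide; open, the fingers measure 114 mm over their backs; the gripper's body (76 mm by 85 mm) begins 54 mm behind the grasp point. The pads swing forward as they close: fully open they stand 13 mm farther back than shut.
Start: joints at [-1.415, 0.326, -0.193, 1.052, 0, 1.437], TCP at [0.157, -0.527, 0.231] pointing down, gripper open.
Joint ranges: [-2.65, 2.65], [-0.97, 1.79], [-1.3, 1.35], [-1.93, 2.1], [-1.47, 1.37], [-3.14, 3.14]. Speed limits (rad/s): [2.57, 2.57, 3.14, 3.14, 3.14, 3.14].

## Interface

Orientations are given as a unit quaternion [w, x, y, z].
In Python, from cell import bot gives the robot as it stands. Calls block until the motion is done:
- bot.move_pose(position, orientation): joint-space move of the TCP to a pose.
- bot.move_linear(position, speed=0.15, rotation=None, until_force=None): straight line of the TCP; rotation=None keeps the orientation; speed is the mean speed in m/s. With until_force (N) it stops when the force on the tool has changed by that much, and returns True; else False.
- bot.goto_joints(angles): joint-space move.
- bot.set_gripper(opening, grasp_force=None): opening from 0.0 (shut) to 1.0 (fully open); grasp_force is the grip in N (None keeps the last); returns when the fingers have stopped.
- bot.wait(seconds).
- bot.solve_ik(position, orientation): joint angles nearest the present ones, or None.
- bot.camera(name): name is "scene" or "top" or "wrist"; returns the picture (400x640x3 uint8, red, green, blue); there is no depth.
- bot.calibration(name): a dict with "mtx" (3x3 intrinsics, pixels), "extrinsics" (4x4, takes a point from world to camera coordinates); the wrist camera has in their place "hand_eye" (4x4, takes a point from camera to tool coordinates, whose origin is the TCP and whose axes are the tool frame's). Camera axes: x right, y down, z forward; pixel columns grow to the right and rows downward; lengths in m; the calibration is good to about 2 mm. A picture is of the moment at which its call begins: read the wrist's pose just before it. calibration takes no time and is no camera call.
A pose or a line that the arm cannot do raises bot.PlanningError and nothing moves.
- bot.close_job(): hands the job in, once; it reports no verdict.
Trained networks look in the newest picture that a camera, given by its name, has taken for a name from the list of things; names that differ only in an ending like _2 or _b are one class to them, and where a whole thing is asked for, a point or a joint stands for the part that bears it (a point fixed in the world has none). Each returns a list of dicts, best first, with "confidence" (0 to 1); they miss things now and then, are a little off and sometimes report something else, mostly with a low value. They report only what shows in the picture. A call takes as long as a camera call.
- bot.search_frame(camera, thing): "bbox" ([left, top, width, height] in pixels, round what is visible of it).
Readings, each from a call of its own:
- bot.read_clock(): time.
- bot.read_joint_positions(): joint angles.
- bot.read_joint_vel(): joint speeds.
- bot.read_joint_efforts(): joint torques, N m.
- bot.read_position(): TCP position.
- bot.read_tool_rot(): TCP orientation.
- bot.read_ft_force(): force on the tool from outside, world axes, zero at the start.
- bot.read_moment(): the same for the moment, N m.
- bot.read_gripper_width(): opening from 0.0 (shut) to 1.0 (fully open).
Only numpy, scipy, OpenCV 4.12 (cv2) and the standard library are available. Lean on these libraries where they do the work, as an engineer would, in place of code of your own. Each camera call takes 0.05 s, during which the arm holds its last target. There are 200 camera calls.

## Task

Of the two circuit-board holders on the bench, one has a castle nut on its pivot. Turn that castle nut clockwise until it is snug, then a little further, to the first position where one of its slots lines up with the cotter hole in the stud, so that a split pin could go through. Let go of it and leave it there.

Things in the scene. Friction and masses are not known exactly. Their poses are not given: they have to be found in the camera images.
- castle_nut (a joint): Turn of the castle nut, rad, growing clockwise seen from above; 0 = just snug: then a pair of flats is square across the holder's arm and a slot line runs along the arm. Starts at -0.75 to -0.3; stops at -0.8 and 1.25. Turns in place without rising, stiffly: friction 0.2 N m, plus a spring washer's resistance growing to about 0.15 N m; stays where it is left.
- nut_slots (a point): On the castle nut's vertical axis, 79 mm above the bench; turns with it, z up; x runs along the slot line that meets the hole first after snug. Steel hexagon, 41 mm across flats (47 over corners), flats 52 to 74 mm above the bench; six teeth above (74 to 84, inside the flats) with six 7 mm slots 60 degrees apart, each over the middle of a flat: flats are square to x and to x +-60 degrees.
- cotter_hole (a point): Middle of the level hole through the 26 mm stud inside the castle nut, at the same place as nut_slots; x along the hole, z up. A dark groove across the stud's top (88 mm above the bench) shows its direction from above. Seen from above it lies 0.35 to 0.7 rad clockwise from the arm's length. The stud does not turn.
- holder: Board holder with the castle nut; origin on the nut's axis at bench level, x along its arm. Round 110 mm foot fixed to the bench (top 30 mm), arm 40 mm wide (top 38), 34 mm washer stack under the nut (38 to 52); a green board in jaws, up to 77 mm high, from 115 mm out along the arm. The other holder is alike but has a plain hexagon nut without slots and a stud without groove.

How it is judged:
By the outcome, as a careful person would: the job done as asked, in the order asked, and still so for the second after the job is handed in, with the robot touching nothing.
It also fails if it takes over 29 s, if anything falls off the work surface, if the arm or the gripper's body presses on something with over 40 N, if the wrist force passes 120 N, or if a joint passes its speed limit or range.

## Working session

There is one attempt and no reset: what is moved stays moved. The work goes in short steps, each a Python script; the robot and the scene stay as the last script left them, time stands still between calls to the robot, and variables do not carry over. Pictures are saved under pics/ and viewed, about 8 in all and at most 12, crops included, and the job is handed in when it is done.

```bash
ls; mkdir -p pics; python3 - <<'E'
from cell import bot
import cv2,numpy as np
for n in("top","scene"):
    im=bot.camera(n); cv2.imwrite(f"pics/{n}0.png",im[:,:,::-1])
    print(n,bot.search_frame(n,"castle_nut"),bot.search_frame(n,"holder"))
    c=bot.calibration(n);print(np.round(c["mtx"],1).tolist(),np.round(c["extrinsics"],4).tolist())
print(np.round(bot.calibration("wrist")["hand_eye"],4).tolist(),bot.calibration("wrist")["mtx"].tolist(),bot.read_tool_rot(),bot.read_clock())
E
```

```text
pics
top [{'bbox': [201.8, 218.0, 32.5, 29.6], 'confidence': 0.9}] [{'bbox': [192.8, 105.9, 69.4, 165.5], 'confidence': 0.76}]
[[406.5, 0.0, 317.3], [0.0, 406.5, 204.6], [0.0, 0.0, 1.0]] [[-0.0121, -0.9983, -0.0574, 0.0154], [-0.9859, 0.0215, -0.166, 0.5136], [0.1669, 0.0546, -0.9845, 0.6296], [0.0, 0.0, 0.0, 1.0]]
scene [{'bbox': [413.4, 178.5, 30.2, 35.3], 'confidence': 0.96}] [{'bbox': [377.8, 183.1, 80.2, 145.6], 'confidence': 0.57}]
[[413.8, 0.0, 318.9], [0.0, 413.8, 197.9], [0.0, 0.0, 1.0]] [[-0.1303, 0.9914, 0.0089, 0.0673], [0.7612, 0.1058, -0.6398, -0.3346], [-0.6353, -0.0766, -0.7685, 1.0189], [0.0, 0.0, 0.0, 1.0]]
[[1.0, -0.0005, -0.0006, 0.0006], [0.0004, -0.3263, 0.9453, -0.1425], [-0.0007, -0.9453, -0.3263, 0.0847], [0.0, 0.0, 0.0, 1.0]] [[311.6758118134487, 0.0, 317.60736672073915], [0.0, 311.6758118134487, 198.6669767098122], [0.0, 0.0, 1.0]] [ 0.5670945  -0.56681442  0.42271392 -0.42241944] 0.3
```

```bash
python3 - <<'E'
import cv2,numpy as np
a=cv2.imread("pics/top0.png");b=cv2.imread("pics/scene0.png")
c=cv2.resize(a[205:260,185:255],None,fx=6,fy=6,interpolation=cv2.INTER_CUBIC)
m=np.zeros((600,800,3),np.uint8)
m[:250,:400]=cv2.resize(a,(400,250),interpolation=cv2.INTER_AREA);m[:250,400:]=cv2.resize(b,(400,250),interpolation=cv2.INTER_AREA)
m[260:590,:420]=c
d=cv2.resize(b[170:225,400:460],None,fx=6,fy=6,interpolation=cv2.INTER_CUBIC);m[260:590,430:790]=d
cv2.imwrite("pics/m0.png",m)
E
```

```text
(no output)
```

View pics/m0.png

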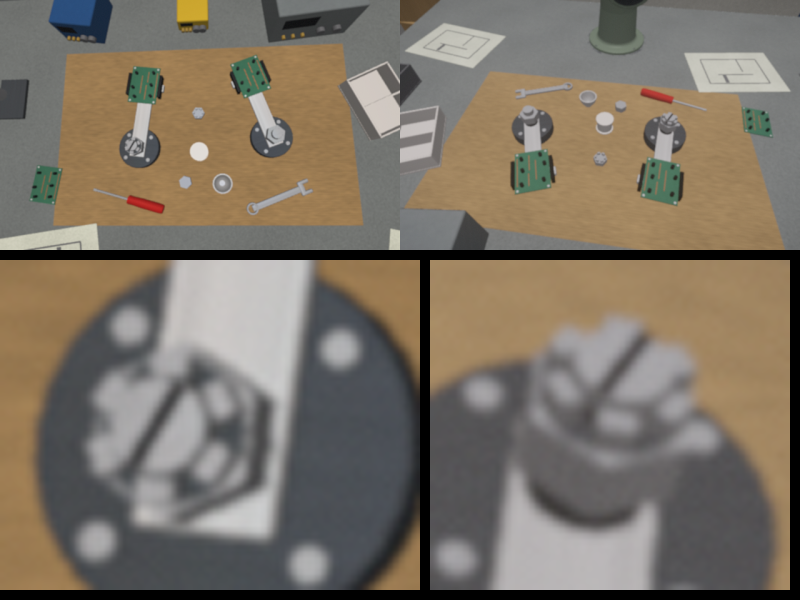

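```bash
cat > h.py <<'E'
from cell import bot
import cv2,numpy as np
from scipy.spatial.transform import Rotation as R
def Pm(n):
    c=bot.calibration(n);return c["mtx"]@c["extrinsics"][:3]
def quat(yaw): # tool y down, tool x at world yaw
    x=np.array([np.cos(yaw),np.sin(yaw),0]);y=np.array([0,0,-1.]);z=np.cross(x,y)
    return R.from_matrix(np.c_[x,y,z]).as_quat(scalar_first=True)
def wristP():
    c=bot.calibration("wrist");T=np.eye(4)
    T[:3,:3]=R.from_quat(bot.read_tool_rot(),scalar_first=True).as_matrix();T[:3,3]=bot.read_position()
    return c["mtx"]@np.linalg.inv(T@c["hand_eye"])[:3]
def tri(Ps,uv):
    X=cv2.triangulatePoints(Ps[0],Ps[1],np.array(uv[0],float),np.array(uv[1],float)).ravel();return X[:3]/X[3]
def rect(im,P,c,z,half=.035,s=300): # orthophoto of plane z: right=-y, up=+x world (as from above)
    k=2*half/s
    A=np.array([[0,-k,c[0]+half],[-k,0,c[1]+half],[0,0,z],[0,0,1]])
    return cv2.warpPerspective(im,P@A,(s,s),flags=cv2.INTER_CUBIC|cv2.WARP_INVERSE_MAP)
E
python3 - <<'E'
from h import *
X=tri([Pm("top"),Pm("scene")],[(211.7,232.5),(431.3,189.2)]);print(X)
for n in("top","scene"):
    q=Pm(n)@np.r_[X,1];print(q[:2]/q[2])
R0=R.from_quat(bot.read_tool_rot(),scalar_first=True).as_matrix();print(np.round(R0,3))
for d in range(-180,180,30):
    r=bot.solve_ik([X[0],X[1],.15],quat(np.radians(d)));print(d,None if r is None else np.round(r,2))
E
```

```text
[0.46671416 0.17029411 0.08171334]
[211.95556818 232.49097137]
[431.54408737 189.16431604]
[[ 0.286 -0.     0.958]
 [-0.958  0.001  0.286]
 [-0.001 -1.     0.   ]]
-180 [ 0.2   0.3  -0.45  0.82  0.   -1.37]
-150 [ 0.2   0.3  -0.45  0.82  0.   -1.89]
-120 [ 0.2   0.3  -0.45  0.82  0.   -2.42]
-90 [ 0.2   0.3  -0.45  0.82  0.   -2.94]
-60 [ 0.2   0.3  -0.45  0.82  0.    2.82]
-30 [ 0.2   0.3  -0.45  0.82  0.    2.3 ]
0 [ 0.2   0.3  -0.45  0.82  0.    1.77]
30 [ 0.2   0.3  -0.45  0.82  0.    1.25]
60 [ 0.2   0.3  -0.45  0.82  0.    0.72]
90 [ 0.2   0.3  -0.45  0.82  0.    0.2 ]
120 [ 0.2   0.3  -0.45  0.82  0.   -0.32]
150 [ 0.2   0.3  -0.45  0.82  0.   -0.85]
```

```bash
python3 - <<'E'
from h import *
np.set_printoptions(suppress=True)
X=[.4667,.1703]
for i,d in enumerate((70,-10)):
    bot.move_pose([*X,.15],quat(np.radians(d)));P=wristP();im=bot.camera("wrist")[:,:,::-1]
    np.save(f"P{i}.npy",P);cv2.imwrite(f"pics/w{i}.png",im)
    print(bot.search_frame("wrist","castle_nut")[:1])
m=np.zeros((600,800,3),np.uint8)
for i in(0,1):
    P=np.load(f"P{i}.npy");im=cv2.imread(f"pics/w{i}.png")
    m[:400,400*i:400*i+400]=rect(im,P,X,.086,.03,400)
    m[400:,400*i:400*i+200]=rect(im,P,X,.038,.12,200)
cv2.imwrite("pics/m1.png",m);print(bot.read_clock())
E
```

```text
[{'bbox': [288.4, 172.9, 58.9, 66.5], 'confidence': 0.82}]
[]
4.4667
```

View pics/m1.png

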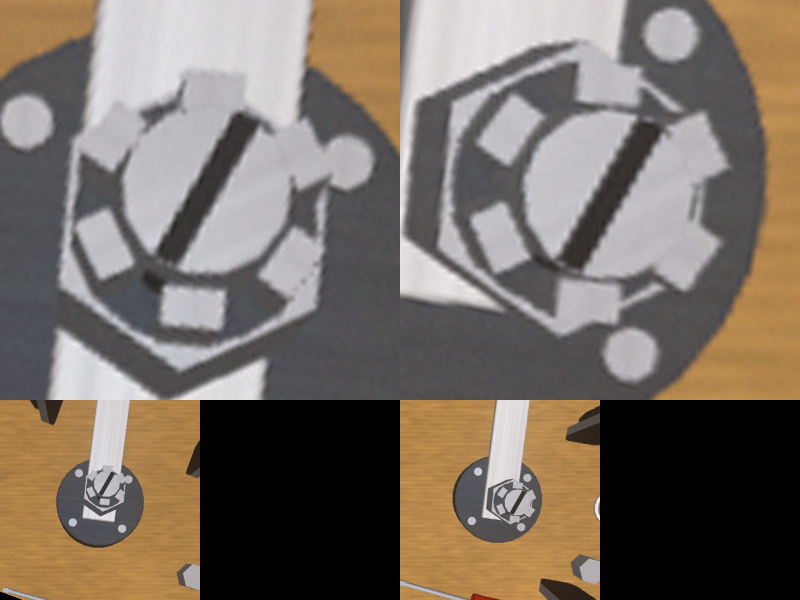

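```bash
cat >> h.py <<'E'
def groove(im,P,c,z=.088):
    g=cv2.cvtColor(rect(im,P,c,z,.02,400),cv2.COLOR_BGR2GRAY)
    yy,xx=np.mgrid[:400,:400];m=((g<90)&(np.hypot(xx-200,yy-200)<112)).astype(np.uint8)
    n,l,s,_=cv2.connectedComponentsWithStats(m);k=1+np.argmax(s[1:,4])
    y,x=np.nonzero(l==k);v=np.linalg.eigh(np.cov(np.c_[x,y].T))[1][:,1]
    a=np.degrees(np.arctan2(v[0],-v[1]));return (a+90)%180-90,s[k,4],x.mean(),y.mean()
E
python3 - <<'E'
from h import *
c=[.4682,.1692]
for i in(0,1): print(groove(cv2.imread(f"pics/w{i}.png"),np.load(f"P{i}.npy"),c))
y=np.radians(84.5)
bot.move_pose([*c,.13],quat(y))
print(bot.move_linear([*c,.042],speed=.1,until_force=15),bot.read_position(),bot.read_ft_force())
bot.set_gripper(0.0,25);print(bot.read_gripper_width(),bot.read_ft_force(),bot.read_moment(),bot.read_position(),bot.read_clock())
E
```

```text
(np.float64(29.900423748293377), np.int32(7973), np.float64(199.10359964881474), np.float64(198.94456289978677))
(np.float64(29.891825276098217), np.int32(8438), np.float64(198.86288219957336), np.float64(199.48388243659636))
False [0.46869087 0.1693068  0.04245634] [ 0.3569112  -0.54318348  0.60545989]
0.4743037438055043 [-0.73065712  3.08647684  4.84457687] [ 0.49877903  0.19659492 -0.07480734] [0.46854518 0.16989148 0.04253109] 7.4417
```

```bash
python3 - <<'E'
from h import *
def yaw(): return np.degrees(np.arctan2(*R.from_quat(bot.read_tool_rot(),scalar_first=True).as_matrix()[[1,0],0]))
bot.set_gripper(0.0,80);print(yaw(),bot.read_ft_force(),bot.read_moment())
q=np.array(bot.read_joint_positions());q0=q.copy();d=np.radians(yaw()-30.1)
for k in (1,2):
    q[5]=q0[5]+d*k/2;bot.goto_joints(q);print(yaw(),bot.read_ft_force(),bot.read_moment(),bot.read_gripper_width(),bot.read_clock())
bot.wait(.2);print(yaw())
P=wristP();cv2.imwrite("pics/w2.png",bot.camera("wrist")[:,:,::-1])
bot.set_gripper(1.0);p=bot.read_position();print(p,yaw())
bot.move_linear([.4682,.1692,.15],speed=.15)
c=[.4682,.1692]
P=wristP();im=bot.camera("wrist")[:,:,::-1];np.save("P3.npy",P);cv2.imwrite("pics/w3.png",im)
m=np.hstack([rect(im,P,c,.086,.03,400),rect(im,P,c,.086,.03,400)]);print(groove(im,P,c))
q=np.array(bot.read_joint_positions());q[5]+=1.;bot.goto_joints(q)
P=wristP();im=bot.camera("wrist")[:,:,::-1];np.save("P4.npy",P);cv2.imwrite("pics/w4.png",im)
m[:,400:]=rect(im,P,c,.086,.03,400);print(groove(im,P,c))
cv2.imwrite("pics/m2.png",m);print(bot.read_clock())
E
```

```text
84.52002320753013 [-1.81379757  2.87202977  5.87752551] [ 0.49783344  0.34322502 -0.07594642]
57.39629667845897 [-1.44206592 -1.28259964  3.37519997] [-0.35820212  0.24690846 -0.14681505] 0.4680427209670743 8.1833
30.15032706728783 [-3.3494242  -2.97178743  4.95968234] [-0.5608479   0.3758992  -0.10042367] 0.4682137669868256 8.7083
30.15078755569359
[0.46862207 0.16996978 0.04269274] 30.117067609825398
(np.float64(29.910468726641085), np.int32(8085), np.float64(199.14508348794064), np.float64(199.1147804576376))
(np.float64(29.987940496184166), np.int32(8298), np.float64(198.98071824536032), np.float64(199.4996384671005))
11.3833
```

View pics/m2.png

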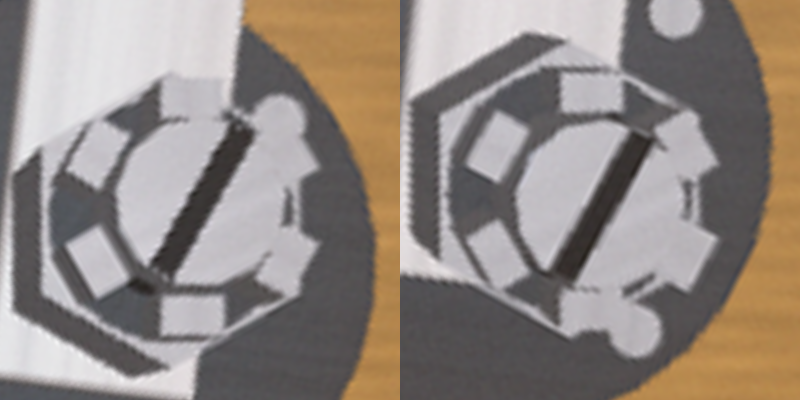

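```bash
python3 - <<'E'
from h import *
c=[.4683,.1693]
for i in(0,1,3,4):
    im=cv2.imread(f"pics/w{i}.png");g=cv2.cvtColor(rect(im,np.load(f"P{i}.npy"),c,.084,.02,400),cv2.COLOR_BGR2GRAY)
    pol=cv2.warpPolar(g,(200,720),(200,200),200,cv2.WARP_POLAR_LINEAR).astype(float) # angle cw from right
    s=(pol[:,145:180]>150).mean(1);f=np.sum(s*np.exp(-6j*2*np.pi*np.arange(720)/720))
    tooth=(-np.degrees(np.angle(f))/6+90)%60
    print(i,"tooth",tooth,"slot",(tooth+30)%60,"amp",abs(f))
E
```

```text
0 tooth 5.605891666960687 slot 35.60589166696069 amp 152.97296916663544
1 tooth 5.263061838899162 slot 35.26306183889916 amp 198.85810694862005
3 tooth 59.27016047322388 slot 29.270160473223882 amp 193.1449186518203
4 tooth 59.50882817170505 slot 29.508828171705048 amp 199.94200272946014
```

```bash
python3 -c "
from cell import bot
print(bot.read_position(),bot.read_joint_vel().round(3) if hasattr(bot.read_joint_vel(),'round') else '',bot.read_clock());bot.close_job()"
```

```text
[0.46711813 0.16896226 0.14857969] [ 0.003 -0.003  0.003  0.001  0.     0.003] 11.3833
the job is handed in; nothing more can be done
```

I turned the castle nut, on the left holder, about 54° clockwise in one grip. That took it past snug to the first position where a slot lines up with the cotter hole. I then released it, raised the gripper clear and handed the job in at 11.4 s.

**Alignment:** two wrist views after release put the hole groove at 29.9–30.0° and a slot line at 29.3–29.5°. Angles are clockwise from the world x axis. The slot is about 0.5° short of exact, which I left as it was. Relative to the holder's arm, the nut sits at about +0.39 rad, using an arm direction I read by eye.

**Did the nut really turn:** the slots repeat every 60°, so the final pictures alone can't show how far it went. The gripper opening stayed at the flat-to-flat width at mid-turn and at the end, so I take it that the nut turned without slipping.

**Disagreements:**
- My first by-eye reading of the groove was about 27°; I used the fitted 29.9°, which both views agreed on.
- The vertical moment read with the gripper stopped was about 0.10–0.15 N m, below the stated 0.2 N m friction. I did not measure it during the turn.

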